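Put the beech handle blanks away

TASK

Put all the pale handle blanks away in the lidded box: lift the lid off by its knob and lay it flat on the bench, then pick up the divided tray by its grip, turn it so that only the pale blanks' side faces down, and tip those into the box without losing any dark blank from the other side. Put every pale blank that lies loose on the bench into the box too, stand the tray upright on the bench again with the dark blanks still in their side, and put the lid back on the box, square and fully down. Leave the glue bottle standing.

Things in the scene. Friction and masses are not known exactly. Their poses are not given: they have to be found in the camera images.
- box: open-topped plywood box, fixed to the bench, with a small brass plate on its front; outside 134 (its x) x 144 (its y) x 90 mm high, walls 7 mm, floor 7 mm, inside 120 x 130 mm; origin at the centre of its underside, z up. The lid lies on it at the start
- lid_knob (a point): centre of the dark bar knob (60 mm along the lid's x, 18 wide along y, 24 high) of the loose plywood lid, 138 (x) x 148 (y) mm, 280 g; 45 mm above its underside. A rib below, 112 x 122 x 10 mm, enters the box with 4 mm play a side. Seated (long side on long side, either way round) the point is 125 mm above the box's underside; on the bench 45 mm above it
- tray_grip (a point): centre of the upright grip of the loose divided tray (blue floor, 168 mm along x, 96 along y, 350 g). Grip plate 16 mm thick along x, 64 mm along y, its top 20 mm above the point; the tray's underside 78 mm below it. It stands on the divider, along y, that parts the tray: pale blanks on the -x side, dark on the +x side. Side walls 34 mm high
- pale_lip (a point): middle of the open end of the tray's pale side: 84 mm to -x of the grip and 65 mm below it when level (the dark side is alike, to +x). The floor is flat to 57 mm from the divider, then ramps up 16 degrees to this end. Blanks lie along y; they roll out over the end when it is tipped down by some 25 to 40 degrees (45 to 57 empties it)
- tray_pale1_mid (a point): pale (beech) octagonal tool-handle blank, 22 mm across flats, 64 mm long, 22 g; the point is its centre (half-way up), its x axis runs along its length; starts in the tray, on its -x side
- tray_pale2_mid (a point): pale (beech) octagonal tool-handle blank, 22 mm across flats, 64 mm long, 22 g; the point is its centre (half-way up), its x axis runs along its length; starts in the tray, on its -x side
- tray_dark1_mid (a point): dark (walnut) octagonal tool-handle blank, 22 mm across flats, 64 mm long, 22 g; the point is its centre (half-way up), its x axis runs along its length; starts in the tray, on its +x side, and stays there; may be absent
- tray_dark2_mid (a point): dark (walnut) octagonal tool-handle blank, 22 mm across flats, 64 mm long, 22 g; the point is its centre (half-way up), its x axis runs along its length; starts in the tray, on its +x side, and stays there; may be absent
- bench_pale1_mid (a point): pale (beech) octagonal tool-handle blank, 22 mm across flats, 64 mm long, 22 g; the point is its centre (half-way up), its x axis runs along its length; lies loose on the bench; may be absent
- bench_pale2_mid (a point): pale (beech) octagonal tool-handle blank, 22 mm across flats, 64 mm long, 22 g; the point is its centre (half-way up), its x axis runs along its length; lies loose on the bench; may be absent
- bench_pale3_mid (a point): pale (beech) octagonal tool-handle blank, 22 mm across flats, 64 mm long, 22 g; the point is its centre (half-way up), its x axis runs along its length; lies loose on the bench; may be absent
- bottle_mid (a point): white glue bottle with green cone cap, loose, 73 mm across, 244 mm high, standing at the back right; point on its axis 75 mm up, z axis up the bottle
- strip_mid (a point): planed wooden strip, fixed along the back edge of the bench behind the loose blanks, 40 mm along x, 360 mm along y, 18 mm high; the point is its centre
- mug_mid (a point): blue and white mug, fixed, 78 x 112 x 92 mm, standing at the right; point 46 mm up, z axis up

How it is judged:
By the outcome, as a careful person would: the job done as asked, in the order asked, and still so for the second after the job is handed in, with the robot touching nothing.
Of bench_pale1, bench_pale2, bench_pale3 only 2 to 3 are there at a start; the rules pass over those that are not, and their reading is None.
Of tray_dark1, tray_dark2 only 1 to 2 are there at a start; the rules pass over those that are not, and their reading is None.
At some moment in a run one of bench_pale2, bench_pale3 may be knocked a few centimetres aside while the robot is not near it.
It also fails if it takes over 208 s, if anything falls off the work surface, if the arm or the gripper's body presses on something with over 40 N, if the wrist force passes 120 N, or if a joint passes its speed limit or range.

ROBOT

A 6-joint arm with a two-finger parallel gripper is mounted at the origin on the work surface; the furniture and walls round the work are solid. World frame = base frame: x ahead of the robot, y to its left, z up, the work surface at z = 0. Lengths are in mm, angles in rad, forces in N, time in s.
With the tool pointing down it reaches from about 325 to 1000 mm from the base axis. Payload 5.1 kg.
Tool frame: the origin (TCP) lies at the very end of the fingers, on their centre line; the grasp point (between the pads) lies 19 mm behind it; z points along the fingers, y is the line along which they close (so a half turn about z gives the same grasp; the last joint's range is limited). The gripper opens to 85 mm and grips with 20 to 120 N. Pads are 22 mm wide; open, the fingers measure 114 mm over their backs; the gripper's body (76 mm by 85 mm) begins 54 mm behind the grasp point. The pads swing forward as they close: fully open they stand 13 mm farther back than shut.
Start: joints at [1.232, 0.124, 1.65, -0, 1.367, -0.083], TCP at [164.485, 628.832, 231.322] pointing down, gripper open.
Joint ranges: [-2.61, 2.61], [-1.02, 2.33], [0.03, 2.71], [-1.35, 4.49], [0.32, 2.68], [-2.91, 2.91]. Speed limits (rad/s): [2.57, 2.57, 3.14, 3.14, 3.14, 3.14].

INTERFACE

Orientations are given as a rotation vector (axis times angle).
In Python, from rig import arm, solver, snapshot gives the robot as it stands. Calls block until the motion is done:
- arm.reach(position, orientation): joint-space move of the TCP to a pose.
- arm.move_l(position, orientation=None, feed=150, f_stop=None): straight line of the TCP; orientation=None keeps the orientation; feed is the mean speed in mm/s. With f_stop (N) it stops when the force on the tool has changed by that much, and returns True; else False.
- arm.move_j(angles): joint-space move.
- arm.move_gripper(opening): finger opening in mm; the grip force is fixed at half the most; returns when the fingers have stopped.
- arm.wait(seconds).
- solver.solve_ik(position, orientation): joint angles nearest the present ones, or None.
- snapshot(name): name is "scene" or "side" or "wrist"; returns a dict with "frame" (400x640x3 uint8, blue, green, red), "range_z" (400x640 float32, mm along the optical axis (not along the pixel's ray), 0 where there is no reading), "K" (3x3 intrinsics, pixels), "extrinsics" (4x4, takes a point from world to camera coordinates). Camera axes: x right, y down, z forward; pixel columns grow to the right and rows downward; lengths in mm; the calibration is good to about 2 mm. A picture is of the moment at which its call begins.
A pose or a line that the arm cannot do raises arm.MotionError and nothing moves.
- arm.hand_in(): hands the job in; it is judged then, once.
Readings, each from a call of its own:
- arm.get_time(): time.
- arm.get_q(): joint angles.
- arm.get_qvel(): joint speeds.
- arm.get_joint_torque(): joint torques, N m.
- arm.get_position(): TCP position.
- arm.get_tcp_rot(): TCP orientation.
- arm.get_ft_force(): force on the tool from outside, world axes, zero at the start.
- arm.get_wrist_torque(): the same for the moment, N m.
- arm.get_grip_width(): finger opening in mm.
- arm.get_grip_force(): force on a finger pad.
Only numpy, scipy, OpenCV 4.12 (cv2) and the standard library are available. Lean on these libraries where they do the work, as an engineer would, in place of code of your own. Each camera call takes 0.05 s, during which the arm holds its last target. There are 200 camera calls.

## Working session

There is one attempt and no reset: what is moved stays moved. The work goes in short steps, each a Python script; the robot and the scene stay as the last script left them, time stands still between calls to the robot, and variables do not carry over. Pictures are saved under pics/ and viewed, at most 14 in all, crops included, and the job is handed in when it is done.

```bash
ls; mkdir -p pics
python3 - <<'E'
from rig import arm, solver, snapshot
import cv2,numpy as np
for n in ["scene","side"]:
    s=snapshot(n); cv2.imwrite(f"pics/{n}0.png",s["frame"]); np.savez(f"{n}0.npz",**s)
    E=s["extrinsics"]; print(n,s["K"][0,0],(-E[:3,:3].T@E[:3,3]).round(),E[2,:3].round(2), (s["range_z"]>0).mean())
print(arm.get_time(),arm.get_tcp_rot())
E
```

```text
pics
scene 513.7024093745142 [-223. -964. 1040.] [ 0.48  0.56 -0.68] 0.9959140625
side 381.3763324695265 [ 273. -791.  696.] [ 0.22  0.72 -0.66] 0.99574609375
0.1 [-4.00635916e-01 -3.11555536e+00  2.90625533e-03]
```

View pics/scene0.png

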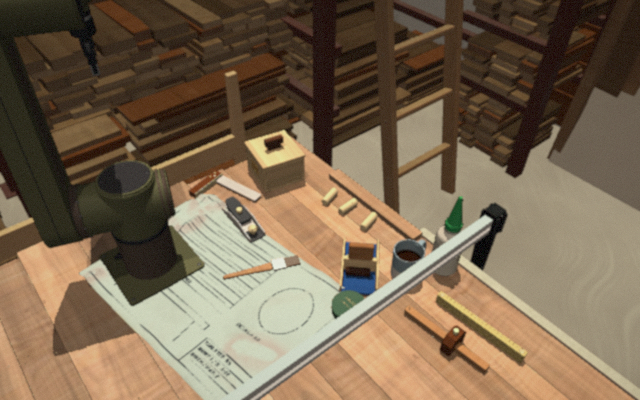

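View pics/side0.png

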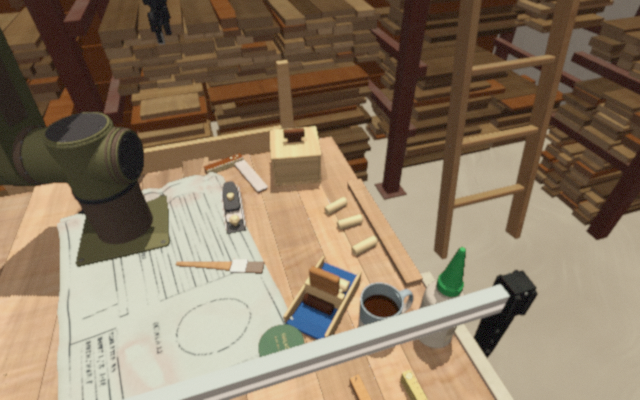

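The scene view shows the lidded box (275,160), three pale blanks on the bench (330,195), (347,206) and (369,220), the strip behind them, the tray (358,265), the mug (405,255) and the bottle (450,245). A rail crosses the lower right. The side view shows the same, with the tray at (323,298). Next I merge the range data into a top-down map.

```bash
cat > h.py <<'E'
import numpy as np, cv2
def cloud(s):
    z=s["range_z"]; h,w=z.shape; u,v=np.meshgrid(np.arange(w),np.arange(h)); K=s["K"]
    P=np.stack([(u-K[0,2])/K[0,0]*z,(v-K[1,2])/K[1,1]*z,z],-1)
    E=s["extrinsics"]; W=(P-E[:3,3])@E[:3,:3]; W[z<=0]=np.nan
    return W
E
python3 - <<'E'
from h import *
ims=[]
for n in ["scene","side"]:
    s=np.load(n+"0.npz"); W=cloud(s); F=s["frame"]
    for name,(u,v) in dict(scene=dict(rail1=(350,320),rail2=(450,247),head=(490,225),knob=(274,143),grip=(360,252),b1=(330,195),b2=(347,206),b3=(369,220),mug=(398,262),cap=(455,213)),
      side=dict(rail1=(300,360),rail2=(450,312),head=(515,295),knob=(293,134),grip=(323,280),b1=(336,206),b2=(350,222),b3=(364,245),mug=(370,290),cap=(453,275)))[n].items(): print(n,name,W[v,u].round())
    # top view, 2 px... 0.75px/mm: x 200..1000 , y -450..500
    m=np.zeros((600,720,3),np.uint8); zb=np.full((600,720),-99.)
    ok=np.isfinite(W[...,2])&(W[...,2]<260)&(W[...,2]>-20)
    p=W[ok];c=F[ok]; o=np.argsort(p[:,2]); p=p[o];c=c[o]
    r=((950-p[:,0])*.8).astype(int); q=((450-p[:,1])*.8).astype(int)
    k=(r>0)&(r<598)&(q>0)&(q<718)
    for d in(0,1):
        for e in(0,1): m[r[k]+d,q[k]+e]=c[k]
    cv2.imwrite(f"pics/top_{n}.png",m)
E
```

```text
scene rail1 [ 197. -550.  182.]
scene rail2 [ 503. -546.  181.]
scene head [ 660. -546.  153.]
scene knob [462.  89. 125.]
scene grip [ 402. -363.   75.]
scene b1 [ 522. -104.   18.]
scene b2 [ 527. -175.   22.]
scene b3 [ 537. -257.   22.]
scene mug [nan nan nan]
scene cap [ 579. -492.  201.]
side rail1 [ 314. -550.  182.]
side rail2 [ 549. -548.  182.]
side head [ 655. -557.  190.]
side knob [467.  96. 126.]
side grip [ 406. -365.   83.]
side b1 [ 524. -107.   17.]
side b2 [ 537. -174.   18.]
side b3 [ 540. -257.   21.]
side mug [ 487. -407.   73.]
side cap [ 583. -497.  194.]
```

View pics/top_side.png

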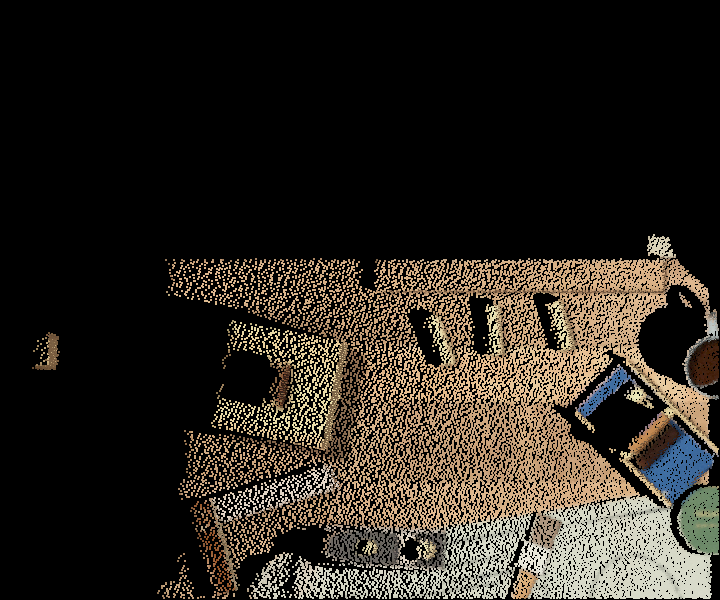

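The top map (0.8 px/mm, x up, y left) puts the lid at about (280,385) px with yaw near -9°. The blanks are at (440,335), (490,325) and (560,320). The tray grip is near (655,440), with its pale side toward the upper left. I'll refine the lid with the wrist camera.

```bash
cat >> h.py <<'E'
from scipy.spatial.transform import Rotation as Ro
from rig import arm, solver, snapshot
def down(psi):
    "tool down, tool x along world yaw psi; fingers close across it"
    c,s=np.cos(psi),np.sin(psi)
    return Ro.from_matrix(np.array([[c,s,0],[s,-c,0],[0,0,-1]])).as_rotvec()
def best(p,psi):
    "of the two half turns, the one with q6 nearer 0"
    o=[(abs(q[5]),down(a)) for a in(psi,psi+np.pi) for q in [solver.solve_ik(p,down(a))] if q is not None]
    return min(o,key=lambda t:t[0])[1]
def rect(P):
    "min-area rectangle of points (xy): centre, long side, short side, yaw of long side in (-pi/2,pi/2]"
    (cx,cy),(w,h),a=cv2.minAreaRect(P[:,:2].astype(np.float32)); a=np.radians(a)
    if w<h: w,h,a=h,w,a+np.pi/2
    a=(a+np.pi/2)%np.pi-np.pi/2
    return np.array([cx,cy]),w,h,a
def look(name,tag):
    s=snapshot(name); cv2.imwrite(f"pics/{tag}.png",s["frame"]); np.savez(tag+".npz",**s); return s,cloud(s)
E
python3 - <<'E'
from h import *
p=[440,85,390]; arm.reach(p,best(p,np.radians(-9)))
s,W=look("wrist","w1"); E=s["extrinsics"]; print("cam",(-E[:3,:3].T@E[:3,3]).round(),E[2,:3].round(2),arm.get_q().round(2) if hasattr(arm.get_q(),'round') else arm.get_q())
near=(abs(W[...,0]-450)<150)&(abs(W[...,1]-90)<150)
print(np.histogram(W[near][:,2],bins=range(-10,160,5)))
E
```

```text
cam [365.  98. 533.] [ 0.3  -0.05 -0.95] [ 0.07 -0.38  1.85  0.    1.68 -1.34]
(array([   27,  7346, 14873,   778,  2254,   678,    48,    17,    16,
          24,    26,    35,    28,    30,    51,    62,     0,     0,
           0,     0,    14,  8782,  2967,     0,     0,    14,    15,
          18,    86,   696,     0,     0,     0]), array([-10,  -5,   0,   5,  10,  15,  20,  25,  30,  35,  40,  45,  50,
        55,  60,  65,  70,  75,  80,  85,  90,  95, 100, 105, 110, 115,
       120, 125, 130, 135, 140, 145, 150, 155]))
```

View pics/w1.png

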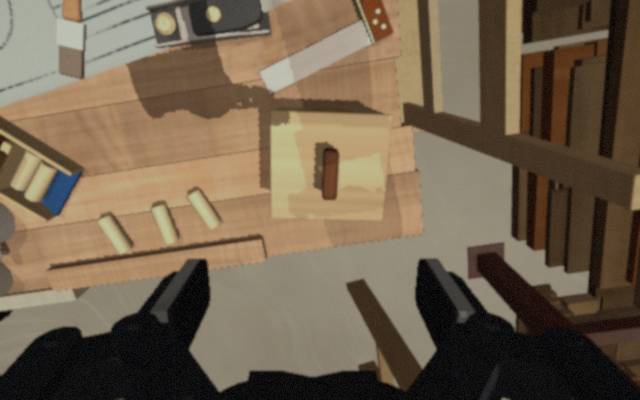

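The wrist view shows the lid at (330,165), its knob at (330,173), and the three loose blanks at (205,208), (165,222) and (115,233). Two pale blanks lie in the tray at (32,178).

Run:
```python
from h import *
s=np.load("w1.npz"); W=cloud(s)
def big(m):
    n,l,st,_=cv2.connectedComponentsWithStats(m.astype(np.uint8)); k=1+st[1:,4].argmax(); return l==k
near=(abs(W[...,0]-450)<150)&(abs(W[...,1]-90)<150)
print("lid",rect(W[big(near&(abs(W[...,2]-99)<5))]))
K=W[big(near&(W[...,2]>133))]; print("knob",rect(K),np.median(K[:,2]))
# blanks: pale pixels, cloud z 14..25
x,y,z=W[...,0],W[...,1],W[...,2]
m=(z>13)&(z<28)&(x>430)&(x<620)&(y<0)&(y>-330)
hsv=cv2.cvtColor(s["frame"],cv2.COLOR_BGR2HSV)
n,l,st,_=cv2.connectedComponentsWithStats(m.astype(np.uint8))
for k in range(1,n):
    if st[k,4]>60: print(st[k],rect(W[l==k]),np.median(W[l==k][:,2]), np.median(hsv[l==k],0))
```

```text
lid (array([470.54858398, 103.13193512]), 148.3140869140625, 137.8482666015625, np.float64(1.3839497436632642))
knob (array([437.3125    ,  86.53197479]), 149.9217071533203, 30.711894989013672, np.float64(1.4116282431885665)) 458.92434868780475
[ 34 170  23  24 301] (array([ 438.23583984, -320.79852295]), 43.87393569946289, 21.83477020263672, np.float64(-0.7801984745271229)) 23.645517874099134 [ 20.  83. 185.]
[186 189  35  40 585] (array([525.74719238, -97.10792542]), 64.29067993164062, 23.377086639404297, np.float64(0.36888153325327755)) 20.91991253113885 [ 24.  72. 189.]
[150 204  29  40 578] (array([ 539.27685547, -163.8558197 ]), 63.711509704589844, 23.328201293945312, np.float64(0.08838593068630973)) 20.9876515803301 [ 24.   73.5 188. ]
[ 97 215  35  39 565] (array([ 544.31286621, -247.1399231 ]), 64.30644989013672, 24.479076385498047, np.float64(0.3349671754565273)) 20.74829882949102 [ 25.  71. 188.]
[  73  238  193   46 3534] (array([ 603.12512207, -173.96774292]), 312.0430908203125, 33.66978454589844, np.float64(1.5706350723908926)) 18.345503264217143 [ 15. 105. 175.]
```

Run:
```python
from h import *
s=np.load("w1.npz"); W=cloud(s); x,y,z=[W[...,i] for i in range(3)]
m=(z>131)&(z<142)&(abs(x-470)<60)&(abs(y-103)<60); print("knob",rect(W[m]))
c=np.array([470.5,103.1]); psi=-0.187
arm.move_gripper(50)
o=best([*c,108],psi)
arm.reach([*c,190],o); arm.move_l([*c,108],feed=80,f_stop=15)
print(arm.get_position()); arm.move_gripper(0)
print("w",arm.get_grip_width(),arm.get_grip_force(),arm.get_position())
arm.move_l([*c,200],feed=80); print("w",arm.get_grip_width(),arm.get_ft_force())
p=np.array([395,-110])
arm.reach([*p,200],o); arm.move_l([*p,60],feed=150); print(arm.move_l([*p,25],feed=30,f_stop=5),arm.get_position(),arm.get_ft_force())
arm.move_gripper(50); arm.move_l([*p,180]); print(arm.get_time())
# view tray from above
p=[330,-300,380]; arm.reach(p,best(p,np.radians(45)))
s,W=look("wrist","w2")
```

```text
knob (array([470.34942627, 103.00774384]), 59.44913101196289, 18.0670166015625, np.float64(-0.18875007752076645))
[471.05303881 103.17342886 108.70410341]
w 16.996556364036902 60.925315618515015 [471.04151344 103.11182105 108.76147354]
w 17.543664620509542 [ 0.6545337   0.08407008 -2.87843333]
True [ 394.81252799 -109.9342792    28.81521369] [-0.40963576 -0.66409192  3.54051099]
11.05
```

View pics/w2.png

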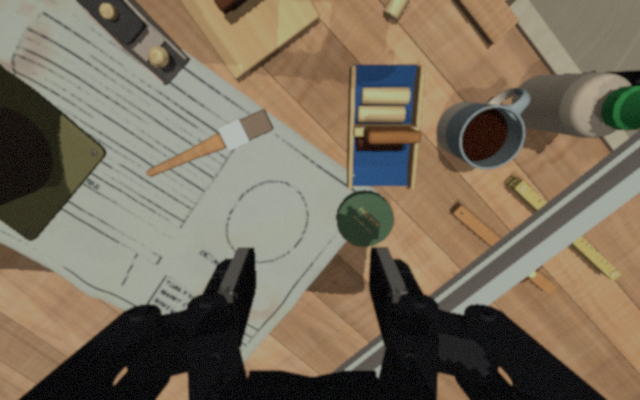

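The wrist view shows the tray upright at (385,125), with two pale blanks at (385,95) and (382,114), the grip at (393,136) and one dark blank behind it at (383,145). The lid lies flat at the top left. Next: measure the grip and check pour reachability.

```bash
cat >> h.py <<'E'
def pour_pose(lip,d,th,off):
    """TCP pose with the tray's pale lip at 'lip', lip pointing along yaw d, tipped by th.
    off: TCP below grip point (mm)."""
    e=np.array([np.cos(d),np.sin(d),0]); k=np.array([0,0,1.]); ax=np.cross(k,e)  # positive turn about ax: e goes down
    R=Ro.from_rotvec(ax*th)
    tcp=np.array(lip)+R.apply(-84*e+65*k-off*k)
    return tcp,R,ax
E
cat > m.py <<'E'
from h import *
s=np.load("w2.npz"); W=cloud(s); x,y,z=[W[...,i] for i in range(3)]
m=(z>93)&(z<103)&(x>300)&(x<520)&(y>-450)&(y<-250)
n,l,st,_=cv2.connectedComponentsWithStats(m.astype(np.uint8)); k=1+st[1:,4].argmax()
G=rect(W[l==k]); print("grip",G,np.median(z[l==k]))
m=(z>29)&(z<39)&(x>300)&(x<520)&(y>-450)&(y<-250); print("walls",rect(W[m]) ,m.sum())
c=np.array([470.4,103.]); b=-0.188; q0=arm.get_q()
for k in range(4):
    d=b+k*np.pi/2; e=np.array([np.cos(d),np.sin(d),0])
    lip=np.array([*c,120])-e*25
    for flip in(0,np.pi):
        r=[]
        for th in np.radians([0,15,30,45,55]):
            t,R,ax=pour_pose(lip,d,th,19)
            o=(R*Ro.from_rotvec(down(np.arctan2(ax[1],ax[0])+flip))).as_rotvec()
            q=solver.solve_ik(t,o); r.append(None if q is None else np.round(q,2).tolist())
        print(k,flip>0,r[0],r[2],r[4], [v is not None for v in r])
E
python3 m.py
```

```text
grip (array([ 410.63360596, -357.89923096]), 62.58544158935547, 15.90713119506836, np.float64(-0.7824509761771123)) 97.66783775502446
walls (array([ 414.09857178, -402.13568115]), 224.8686065673828, 164.11119079589844, np.float64(0.7813687340891313)) 1949
0 False [0.19, -0.47, 2.28, -0.0, 1.34, 0.38] [0.07, -0.07, 1.96, 0.13, 1.76, 0.25] [0.02, 0.26, 1.73, 0.2, 2.09, 0.22] [True, True, True, True, True]
0 True [0.19, -0.47, 2.28, -0.0, 1.34, -2.77] [0.07, -0.07, 1.96, 0.13, 1.76, -2.89] None [True, True, True, False, False]
1 False [-0.13, -0.29, 2.15, -0.0, 1.28, -1.51] [0.22, -0.14, 2.03, -0.48, 1.49, -1.06] [0.43, 0.1, 1.91, -0.75, 1.75, -0.85] [True, True, True, True, True]
1 True [-0.13, -0.29, 2.15, 0.0, 1.28, 1.63] [0.22, -0.14, 2.03, -0.48, 1.49, 2.08] [0.43, 0.1, 1.91, -0.75, 1.75, 2.29] [True, True, True, True, True]
2 False [0.05, 0.03, 1.86, 0.0, 1.25, -2.9] [0.15, -0.36, 2.2, -0.23, 0.81, -2.69] [0.28, -0.62, 2.49, -0.83, 0.53, -2.1] [True, True, True, True, True]
2 True [0.05, 0.03, 1.86, 0.0, 1.25, 0.24] [0.15, -0.36, 2.2, -0.23, 0.81, 0.45] [0.28, -0.62, 2.49, -0.83, 0.53, 1.04] [True, True, True, True, True]
3 False [0.3, -0.08, 1.97, 0.0, 1.25, 2.06] [-0.03, -0.26, 2.13, 0.55, 1.23, 1.56] [-0.31, -0.23, 2.22, 0.96, 1.43, 1.15] [True, True, True, True, True]
3 True [0.3, -0.08, 1.97, 0.0, 1.25, -1.08] [-0.03, -0.26, 2.13, 0.55, 1.23, -1.59] [-0.31, -0.23, 2.22, 0.96, 1.43, -1.99] [True, True, True, True, True]
```

```bash
cat > pour.py <<'E'
from h import *
g=np.array([410.6,-357.9]); d0=0.788; d1=-0.188+np.pi/2; off=19
c=np.array([470.4,103.]); e=np.array([np.cos(d1),np.sin(d1)]); lip=np.array([*(c-25*e),115])
o0=down(d0+np.pi/2)
arm.move_gripper(50); arm.reach([*g,170],o0); arm.move_l([*g,78-off],feed=80,f_stop=15)
arm.move_gripper(0); print("w",arm.get_grip_width(),arm.get_position())
arm.move_l([*g,230],feed=100); print("w",arm.get_grip_width(),arm.get_ft_force())
def pose(th,z=115):
    t,R,ax=pour_pose([*lip[:2],z],d1,np.radians(th),off)
    return t,(R*Ro.from_rotvec(down(d1+np.pi/2))).as_rotvec()
arm.move_l(*pose(0,190),feed=150); arm.move_l(*pose(0),feed=80)
for th in range(5,56,5): arm.move_l(*pose(th),feed=60)
arm.wait(0.8)
look("wrist","w3"); look("side","s3"); print(arm.get_time())
E
python3 pour.py
```

```text
w 15.270544702809548 [ 410.81147959 -358.2923541    59.49532893]
w 15.565755640627431 [ 0.43078094 -0.08400371 -3.86172497]
25.7167
```

View pics/s3.png

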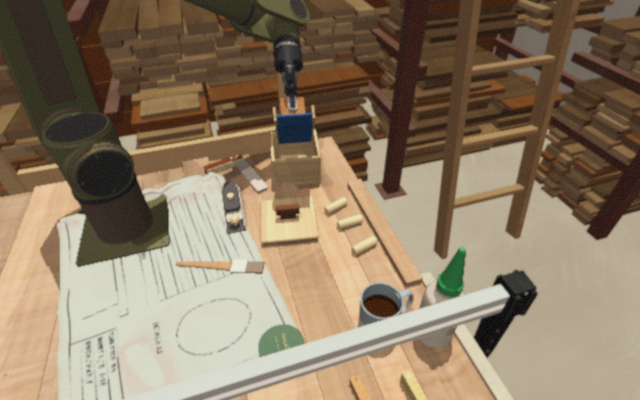

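View pics/w3.png

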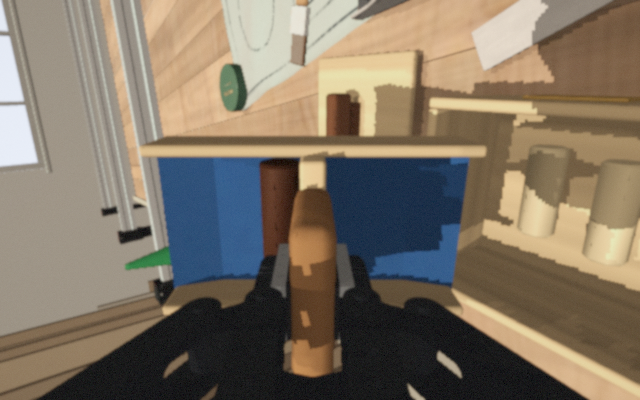

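In the wrist view the pale side is empty, both pale blanks lie in the box at (545,190) and (615,210), and the dark blank is still against the divider at (278,205). I'll return the tray, then look at the loose blanks.

```bash
cat >> h.py <<'E'
def blanks(W):
    x,y,z=[W[...,i] for i in range(3)]
    m=(z>13)&(z<28)&(x>340)&(x<582)&(y<60)&(y>-330)
    n,l,st,_=cv2.connectedComponentsWithStats(m.astype(np.uint8)); r=[]
    for k in range(1,n):
        if st[k,4]>150:
            R=rect(W[l==k])
            if abs(R[1]-64)<8 and abs(R[2]-23)<6: r.append(R)
            else: print("odd",R,st[k])
    return r
E
cat > back.py <<'E'
from h import *
g=np.array([410.6,-357.9]); d0=0.788; d1=-0.188+np.pi/2; off=19
c=np.array([470.4,103.]); e=np.array([np.cos(d1),np.sin(d1)]); lip=c-25*e
def pose(th,z=115):
    t,R,ax=pour_pose([*lip,z],d1,np.radians(th),off)
    return t,(R*Ro.from_rotvec(down(d1+np.pi/2))).as_rotvec()
for th in range(50,-1,-10): arm.move_l(*pose(th),feed=80)
arm.move_l(*pose(0,190),feed=150); arm.move_l([*g,230],down(d0+np.pi/2),feed=150)
arm.move_l([*g,80],feed=120); print(arm.move_l([*g,56],feed=25,f_stop=5),arm.get_position())
arm.move_gripper(50); arm.move_l([*g,200])
p=[410,-130,370]; arm.reach(p,best(p,0.2))
s,W=look("wrist","w4"); print(blanks(W)); print(arm.get_time())
E
python3 back.py
```

```text
True [ 410.50341978 -357.81282987   59.50595995]
odd (array([458.45321655,  31.92916489]), 133.06248474121094, 2.7164952754974365, np.float64(-0.18034660585907591)) [184  29  33 100 340]
odd (array([ 395.8425293 , -108.98536682]), 148.07948303222656, 138.0526885986328, np.float64(1.3851636124881224)) [ 232   80  132  114 8858]
[(array([526.52093506, -98.22216797]), 63.782047271728516, 21.900184631347656, np.float64(0.36767565391168966)), (array([ 540.37384033, -165.25059509]), 63.87466049194336, 22.396682739257812, np.float64(0.11122239555330626)), (array([ 545.71356201, -248.92564392]), 64.12299346923828, 22.79132080078125, np.float64(0.29394683808117295))]
36.8583
```

View pics/w4.png

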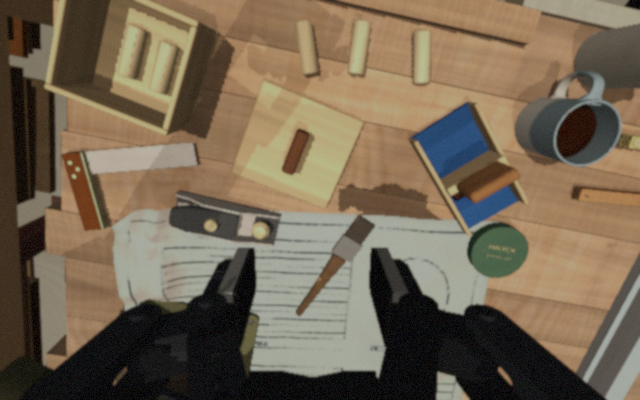

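The wrist view shows the tray standing at (470,165) with its dark blank, two pale blanks in the box at (132,50) and (166,68), and three loose blanks at (308,47), (359,47) and (421,57).

```bash
cat > pick.py <<'E'
from h import *
c=np.array([470.4,103.]); b=-0.188; ey=np.array([-np.sin(b),np.cos(b)]); V=[410,-130,370]
s=np.load("w4.npz"); W=cloud(s); L=(W[...,:2]-c); lx=L@[np.cos(b),np.sin(b)]; ly=L@ey
m=(abs(lx)<55)&(abs(ly)<60)&(W[...,2]>22)&(W[...,2]<60); print("in box y",np.histogram(ly[m],bins=range(-60,61,10))[0],np.percentile(W[m][:,2],95))
for i,dy in enumerate([-30,30,0]):
    if i: arm.reach(V,best(V,0.2)); s,W=look("wrist",f"w5_{i}")
    else: W=cloud(np.load("w4.npz"))
    B=blanks(W)
    if not B: break
    p,_,_,a=B[0]; print("blank",p.round(1),round(a,2))
    o=best([*p,3],a); arm.move_gripper(50); arm.reach([*p,110],o)
    # close look is not needed from here; go down and grip
    hit=arm.move_l([*p,2],feed=100,f_stop=12); arm.move_gripper(0)
    w=arm.get_grip_width(); arm.move_l([*p,190],feed=200); w2=arm.get_grip_width(); print("hit",hit,"w",w,w2)
    if w2<17: break
    t=c+dy*ey; ob=best([*t,60],b)
    arm.reach([*t,190],ob); z=50 if i<2 else 75
    print(arm.move_l([*t,z],feed=120,f_stop=8)); arm.move_gripper(33); arm.move_l([*t,190],feed=200)
arm.reach(V,best(V,0.2)); s,W=look("wrist","w6"); print(blanks(W),arm.get_time())
E
python3 pick.py
```

```text
in box y [  0   0 208 458 231   0  62 532 319  25   0   0] 30.580331977390962
odd (array([458.45321655,  31.92916489]), 133.06248474121094, 2.7164952754974365, np.float64(-0.18034660585907591)) [184  29  33 100 340]
odd (array([ 395.8425293 , -108.98536682]), 148.07948303222656, 138.0526885986328, np.float64(1.3851636124881224)) [ 232   80  132  114 8858]
blank [526.5 -98.2] 0.37
hit False w 20.38121319369306 20.353722800462055
False
odd (array([458.21618652,  32.40346527]), 132.95008850097656, 2.9757840633392334, np.float64(-0.18664511499516756)) [185  29  32  99 332]
odd (array([ 396.48455811, -109.09837341]), 147.99867248535156, 136.8300018310547, np.float64(1.38591182759638)) [ 232   80  132  114 8867]
blank [ 540.3 -165. ] 0.11
hit False w 20.230450367210096 20.31395539606605
False
odd (array([458.43286133,  31.90668106]), 133.341796875, 2.5872995853424072, np.float64(-0.17932594937130286)) [184  28  33 101 334]
odd (array([ 396.21054077, -109.18695068]), 148.19419860839844, 137.20262145996094, np.float64(1.3851705367069567)) [ 232   80  132  114 8862]
blank [ 545.5 -248.3] 0.3
hit False w 20.360640820335217 20.11329732399563
False
odd (array([458.46356201,  31.9449501 ]), 133.24380493164062, 2.6516036987304688, np.float64(-0.17944592477841148)) [185  28  32 100 331]
odd (array([ 396.06192017, -109.05436707]), 148.26878356933594, 137.54080200195312, np.float64(1.384758279370212)) [ 232   80  132  114 8862]
[] 67.8083
```

View pics/w6.png

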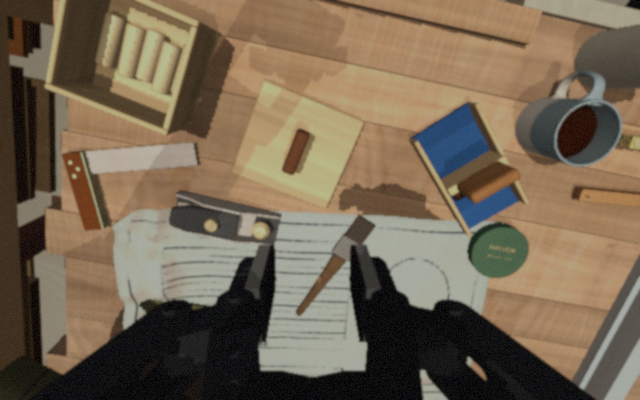

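Four blanks show in the box at (115,40), (132,47), (150,55) and (166,65). The fifth is hidden or missing, and the bench is clear. I'll look straight down into the box.

Run:
```python
from h import *
p=[480,100,330]; o=(Ro.from_rotvec(best(p,-.188))).as_rotvec()
p=[545,92,390]; arm.reach(p,best(p,-.188)); s,W=look("wrist","w7"); x,y,z=[W[...,i] for i in range(3)]
L=W[...,:2]-[470.4,103]; b=-.188; lx=L@[np.cos(b),np.sin(b)]; ly=L@[-np.sin(b),np.cos(b)]
m=(abs(lx)<50)&(abs(ly)<58); print(np.percentile(z[m&np.isfinite(z)],[5,50,90,99]))
```

```text
[ 6.24029586 24.94312894 29.78628104 31.21537626]
```

View pics/w7.png

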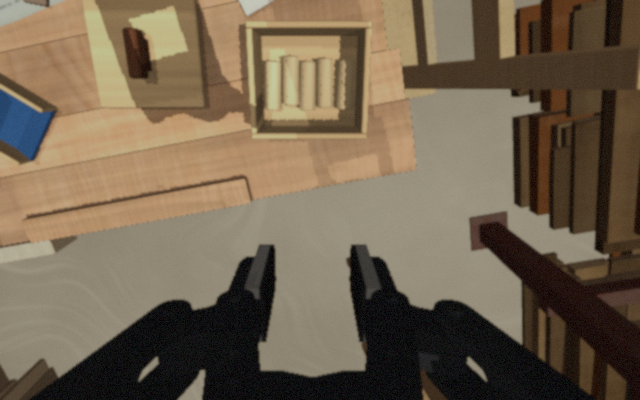

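All five blanks lie in one layer at (272..342,82), tops below about 31 mm. Now the lid, after checking the box centre from its rim.

Run:
```python
from h import *
W=cloud(np.load("w7.npz")); x,y,z=[W[...,i] for i in range(3)]
m=(abs(z-90)<5)&(abs(x-470)<110)&(abs(y-103)<110)
R=rect(W[m]); print("box",R)
W=cloud(np.load("w6.npz")); x,y,z=[W[...,i] for i in range(3)]
m=(z>51)&(z<62)&(abs(x-396)<60)&(abs(y+109)<60); k=rect(W[m]); print("knob",k,np.median(z[m]))
c=R[0] if np.hypot(*(R[0]-[470.4,103]))<4 and abs(R[1]-144)<4 and abs(R[2]-134)<4 else np.array([470.4,103.])
yb=R[3]-np.pi/2; print("target",c,yb)
g=k[0]; o=best([*g,28],k[3]); arm.move_gripper(50); arm.reach([*g,150],o)
arm.move_l([*g,28],feed=80,f_stop=15); arm.move_gripper(0); print("w",arm.get_grip_width(),arm.get_position())
arm.move_l([*g,210],feed=100); print(arm.get_ft_force())
o2=(Ro.from_rotvec([0,0,yb-k[3]])*Ro.from_rotvec(o)).as_rotvec()
arm.reach([*c,210],o2); arm.move_l([*c,126],feed=100)
print(arm.move_l([*c,104],feed=25,f_stop=8),arm.get_position(),arm.get_ft_force())
```

```text
box (array([471.01531982, 102.84992218]), 144.53240966796875, 133.3089599609375, np.float64(1.382927089804674))
knob (array([ 395.94000244, -109.05178833]), 59.65019989013672, 17.969478607177734, np.float64(-0.18263798966098044)) 56.84677195017184
target [471.01531982 102.84992218] -0.18786923699022262
w 17.195467585666457 [ 396.33273267 -109.25715387   28.48548343]
[-0.25002664  0.17133281 -3.54014983]
True [471.01047854 102.85989442 108.44968032] [0.80137085 0.05743191 2.69227502]
```

Contact came at z = 108.4, and 108.5 is expected for fully seated. I'll release and check.

```bash
python3 - <<'E'
from h import *
arm.move_gripper(50); p=arm.get_position(); arm.move_l([p[0],p[1],220],feed=120)
v=[430,0,390]; arm.reach(v,best(v,-.188)); s,W=look("wrist","w8"); x,y,z=[W[...,i] for i in range(3)]
n=(abs(x-470)<110)&(abs(y-103)<110); m=n&(abs(z-99)<6); print("lid",rect(W[m]),np.percentile(z[m],[5,50,95]))
k=n&(z>130)&(z<145); print("knob",rect(W[k]),np.median(z[k]))
A=np.c_[x[m],y[m],np.ones(m.sum())]; print("tilt",np.linalg.lstsq(A,z[m],rcond=None)[0])
look("scene","s8"); print(arm.get_time())
E
python3 -c "
import cv2;a=cv2.imread('pics/w8.png');b=cv2.imread('pics/s8.png')[120:320,180:500]
import numpy as np;b=cv2.resize(b,(480,300));a=cv2.resize(a,(480,300));cv2.imwrite('pics/f.png',np.vstack([a,b]))"
```

```text
lid (array([469.06781006, 104.61734009]), 147.87889099121094, 136.21546936035156, np.float64(1.3831288242572475)) [ 98.04821173  99.54379051 100.94559431]
knob (array([468.66131592, 104.56532288]), 58.38941955566406, 18.45442008972168, np.float64(-0.18780865007542324)) 137.16513008760685
tilt [2.25072224e-03 1.54854941e-03 9.83188937e+01]
83.4333
```

View pics/f.png

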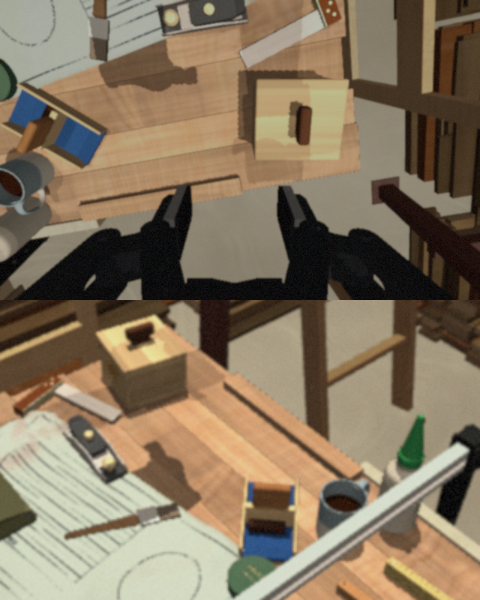

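The lid is seated square and flat (top at 99.5 mm, tilt under 0.3°). The tray stands upright with its dark blank at (265,525), the bottle is standing, and no loose blanks are left.

```bash
python3 -c "
from rig import arm
print(arm.hand_in())"
```

```text
the job is handed in; nothing more can be done
None
```

Job handed in at about 83 s: all five pale blanks are in the box with the lid seated square and fully down, the tray stands upright with its one dark blank still in its side, and the glue bottle is standing.

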